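# Seat the centrifuge rotor on its keyed spindle

## Task

The rotor of the small bench centrifuge has only been set down on its spindle and is riding on the drive pins. Turn it while pressing it down until its slots drop over the pins and it snaps fully home, then let go of it. Leave the things standing around the centrifuge where they are.

Things in the scene. Friction and masses are not known exactly. Their poses are not given: they have to be found in the camera images.
- centrifuge: small white bench centrifuge, fixed, 186 mm across, open bowl on top (rim 98 mm above the worktop, 126 mm inside), sloping control panel at its front (its -x). Its pale round lid stands open at its back and does not move: it starts 105 mm behind the rotor axis at height 101 mm, leans backward and rises to 265 mm. Origin: underside, on the vertical rotor axis; z up
- spindle: steel spindle in the bowl, held still by the motor brake, at a new angle each time: flange 34 mm across whose top is the rotor's seat, a 10 mm post 46 mm tall, and a cross of two round drive pins 6 mm thick, 32 mm long, along its x and y axes, their tops 10 mm above the seat. Hidden under the rotor but for the post's end. Origin: on the axis in the seat plane, 72 mm above the worktop; z up
- post_end (a point): end face of the spindle's post, 46 mm above the seat, seen in the hole of the rotor's finger bar; a thin dark line across it lies along the spindle's x axis. Below it, inside the rotor, two spring balls in the post snap behind a lip of the rotor's bore when the rotor is pushed home
- rotor: loose grey rotor, 106 mm across, 0.22 kg, eight tube pockets. Cross of two slots 8.5 mm wide in its underside, along its x and y: within 12 degrees of any of four angles 90 degrees apart it drops over the pins. Underside 10 mm above the seat when riding; drops by its weight to 5 mm, where spring balls hold it until pushed home with 8 N. Origin: centre of underside; z up
- rotor_grip (a point): middle of the rotor's black finger bar, on its axis, 39 mm above the rotor's underside. The bar has rounded ends and is 24 mm wide (along the rotor's y), 74 mm long (along x), 18 mm high. It stands on the flat deck, 68 mm across, 30 mm above the underside, where fingertips can press on both sides of the bar; beyond the deck the rotor falls away as a cone
- sample_tin_4: round metal sample tin, 57 mm across, 34 mm high, on the worktop to the right of the centrifuge; to be left alone. Origin: centre of its underside
- beaker: small glass beaker, 53 mm across, 66 mm high, to the left of the centrifuge; to be left alone. Origin: centre of its underside
- tin_lid: black round tin lid, 63 mm across, 9 mm high, at the front left of the centrifuge; to be left alone. Origin: centre of its underside

How it is judged:
By the outcome, as a careful person would: the job done as asked, in the order asked, and still so for the second after the job is handed in, with the robot touching nothing.
It also fails if it takes over 48 s, if anything falls off the work surface, if the arm or the gripper's body presses on something with over 40 N, if the wrist force passes 120 N, or if a joint passes its speed limit or range.

## Robot

A 7-joint arm with a two-finger parallel gripper is mounted at the origin on a cart in front of the work surface, level with it; the furniture and walls round the work are solid. World frame = base frame: x ahead of the robot, y to its left, z up, the work surface at z = 0. Lengths are in m, angles in rad, forces in N, time in s.
With the tool pointing down it reaches from about 0.425 to 0.875 m from the base axis. Payload 8.4 kg.
Tool frame: the origin (TCP) lies midway between the tips of the shut fingers; the grasp point (between the pads) lies 19 mm behind it; z points along the fingers, y is the line along which they close (so a half turn about z gives the same grasp; the last joint's range is limited). The gripper opens to 87 mm and grips with 3 to 60 N. Pads are 19 mm wide; open, the fingers measure 117 mm over their backs; the gripper's body (75 mm by 190 mm) begins 51 mm behind the grasp point.
Start: joints at [1.047, 0.333, 0.04, 1.465, -0.013, 1.343, -0.059], TCP at [0.268, -0.592, 0.223] pointing down, gripper open.
Joint ranges: [-2.58, 2.58], [-0.38, 2.09], [-1.3, 1.39], [0.25, 2.4], [-1.5, 4.64], [0.08, 2.09], [-2.65, 2.65]. Speed limits (rad/s): [2.22, 2.22, 2.79, 2.79, 3.14, 3.14, 3.14].

## Interface

Orientations are given as [roll, pitch, yaw] about the fixed x, y, z axes, in that order (R = Rz(yaw) Ry(pitch) Rx(roll)).
In Python, from station import r, planner, eyes, workorder, nets gives the robot as it stands. Calls block until the motion is done:
- r.move_to(position, orientation): joint-space move of the TCP to a pose.
- r.servo_line(position, rot=None, feed=0.15, stop_force=None): straight line of the TCP; rot=None keeps the orientation; feed is the mean speed in m/s. With stop_force (N) it stops when the force on the tool has changed by that much, and returns True; else False.
- r.set_joints(angles): joint-space move.
- r.command_gripper(opening, effort=None): opening from 0.0 (shut) to 1.0 (fully open); effort is the grip in N (None keeps the last); returns when the fingers have stopped.
- r.sleep(seconds).
- planner.solve_ik(position, orientation): joint angles nearest the present ones, or None.
- eyes.capture(name): name is "side" or "top" or "wrist"; returns a dict with "frame" (384x512x3 uint8, red, green, blue), "K" (3x3 intrinsics, pixels), "dist_coeffs" ([k1, k2, p1, p2, k3] as OpenCV has them; the pictures are not rectified), "R" (3x3) and "t" (3): a world point X has camera coordinates R X + t; the wrist camera has in their place "hand_eye" (4x4, takes a point from camera to tool coordinates, whose origin is the TCP and whose axes are the flange's). Camera axes: x right, y down, z forward; pixel columns grow to the right and rows downward; lengths in m; the calibration is good to about 2 mm. A picture is of the moment at which its call begins: read the wrist's pose just before it. There is no depth.
A pose or a line that the arm cannot do raises r.IKError and nothing moves.
- workorder.sign_off(): hands the job in; it is judged then, once.
Trained networks look in a picture, given as the dict that the camera call returned (one of the last four; its "shot" number tells which), for a name from the list of things; names that differ only in an ending like _2 or _b are one class to them, and where a whole thing is asked for, a point or a joint stands for the part that bears it (a point fixed in the world has none). Each returns a list of dicts, best first, with "confidence" (0 to 1); they miss things now and then, are a little off and sometimes report something else, mostly with a low value. They report only what shows in the picture. A call takes as long as a camera call.
- nets.cut_out(picture, query): "pixels" (384x512 bool, what is visible of it) and "bbox" ([centre column, centre row, width, height] in pixels, round what is visible of it).
Readings, each from a call of its own:
- r.read_clock(): time.
- r.read_joint_positions(): joint angles.
- r.read_qd(): joint speeds.
- r.read_tau(): joint torques, N m.
- r.read_tool_pos(): TCP position.
- r.read_tool_rot(): TCP orientation.
- r.read_wrist_force(): force on the tool from outside, world axes, zero at the start.
- r.read_torque(): the same for the moment, N m.
- r.read_finger_gap(): opening from 0.0 (shut) to 1.0 (fully open).
- r.read_finger_force(): force on a finger pad.
Only numpy, scipy, OpenCV 4.12 (cv2) and the standard library are available. Lean on these libraries where they do the work, as an engineer would, in place of code of your own. Each camera call takes 0.05 s, during which the arm holds its last target. There are 200 camera calls.

## Working session

There is one attempt and no reset: what is moved stays moved. The work goes in short steps, each a Python script; the robot and the scene stay as the last script left them, time stands still between calls to the robot, and variables do not carry over. Pictures are saved under pics/ and viewed, at most 10 in all, crops included, and the job is handed in when it is done.

```bash
mkdir -p pics; ls; cat > h.py <<'E'
import numpy as np, cv2
from station import r, planner, eyes, workorder, nets
def ray(p,uv,T=None):
    uv=cv2.undistortPoints(np.array([[uv]],float),np.array(p["K"]),np.array(p["dist_coeffs"]))[0,0]
    d=np.array([uv[0],uv[1],1.])
    if "R" in p:
        R=np.array(p["R"]);t=np.array(p["t"]).ravel();return -R.T@t,R.T@d
    H=T@np.array(p["hand_eye"]);return H[:3,3],H[:3,:3]@d
def at_z(p,uv,z,T=None):
    o,d=ray(p,uv,T);return o+d*(z-o[2])/d[2]
def save(p,n): cv2.imwrite("pics/"+n+".png",cv2.cvtColor(p["frame"],cv2.COLOR_RGB2BGR))
E
python3 - <<'E'
from h import *
print(r.read_clock(),r.read_tool_pos(),r.read_tool_rot(),r.read_wrist_force())
for n in ("top","side"):
    p=eyes.capture(n);save(p,n+"0")
    if n=="top":
        for q in ("centrifuge","rotor","rotor_grip","post_end","sample_tin_4","beaker","tin_lid"):
            for k in nets.cut_out(p,q)[:2]: print(q,k["confidence"],k["bbox"],at_z(p,k["bbox"][:2],{"rotor_grip":.13,"rotor":.1,"post_end":.118}.get(q,.03)))
E
```

```text
pics
station.py
0.0 [ 0.26767973 -0.59181098  0.22165928] [-3.13998009e+00  8.79531264e-05  4.24770477e-01] [-0.14511238  0.29553625 -0.15515057]
centrifuge 0.67 [303.9, 156.4, 84.1, 182.7] [ 0.62954411 -0.08590309  0.03      ]
centrifuge 0.5 [305.6, 191.4, 48.7, 46.0] [ 0.54786799 -0.08937015  0.03      ]
rotor 0.8 [305.6, 191.2, 53.1, 48.7] [ 0.54104663 -0.08138149  0.1       ]
rotor_grip 0.82 [305.1, 190.9, 48.1, 46.1] [ 0.53853747 -0.07693238  0.13      ]
sample_tin_4 0.59 [378.7, 176.9, 29.2, 25.9] [ 0.58274551 -0.25939383  0.03      ]
beaker 0.96 [237.2, 178.5, 27.8, 23.4] [0.57676454 0.06830053 0.03      ]
tin_lid 0.97 [242.3, 231.6, 23.3, 26.7] [0.45493795 0.0552315  0.03      ]
tin_lid 0.25 [379.9, 175.6, 31.3, 24.0] [ 0.5858093  -0.26227905  0.03      ]
```

View pics/top0.png

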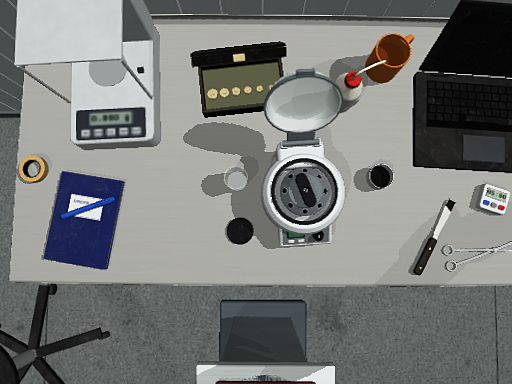

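View pics/side0.png

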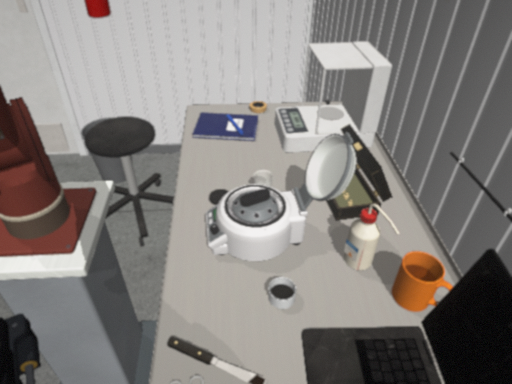

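The top view shows the centrifuge at (305,191), with the bar running from upper left to lower right. The lid stands behind it at (303,105), the beaker is at (236,178), the tin at (379,177) and the tin lid at (239,231). The side view agrees. Next I'll look with the wrist camera from above.

```bash
cat >> h.py <<'E'
from scipy.spatial.transform import Rotation as Ro
def pose():
    T=np.eye(4);T[:3,:3]=Ro.from_euler("xyz",r.read_tool_rot()).as_matrix();T[:3,3]=r.read_tool_pos();return T
E
python3 - <<'E'
from h import *
r.move_to([0.50,-0.08,0.33],[np.pi,0,0.4])
T=pose();p=eyes.capture("wrist");save(p,"w0");print(r.read_clock(),np.array(p["hand_eye"]).round(3),T.round(3),r.read_joint_positions())
for q,z in (("rotor_grip",.13),("rotor",.112),("post_end",.118)):
    for k in nets.cut_out(p,q)[:2]: print(q,k["confidence"],k["bbox"],at_z(p,k["bbox"][:2],z,T))
E
```

```text
2.5583 [[ 0.    -0.968 -0.251  0.068]
 [ 1.     0.     0.    -0.   ]
 [-0.    -0.251  0.968 -0.163]
 [ 0.     0.     0.     1.   ]] [[ 0.922  0.388 -0.001  0.5  ]
 [ 0.388 -0.922 -0.    -0.081]
 [-0.001 -0.    -1.     0.33 ]
 [ 0.     0.     0.     1.   ]] [ 0.45221292  0.02386658 -0.38409116  1.61282466  0.00893951  1.50710968
 -1.10491605]
rotor 0.92 [265.4, 141.8, 73.7, 73.6] [ 0.5453544  -0.08041567  0.112     ]
post_end 0.62 [264.5, 144.3, 3.4, 7.4] [ 0.54200182 -0.08022037  0.118     ]
```

View pics/w0.png

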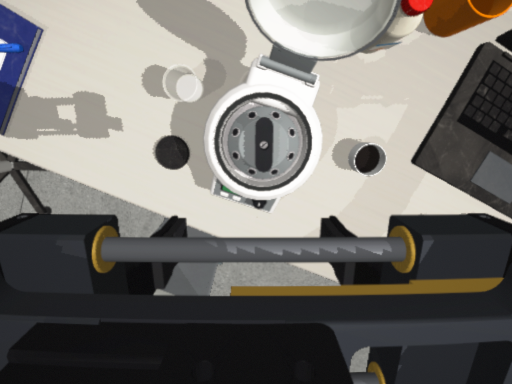

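The wrist view shows the rotor at (265,143), with the bar running nearly vertical in the image and the post and its dark line at (264,144). I'll move closer to read the angles.

```bash
python3 - <<'E'
from h import *
y=0.4
c=np.array([0.542,-0.080])-0.025*np.array([np.cos(y),np.sin(y)])
r.servo_line([*c,0.235],feed=0.15)
T=pose();p=eyes.capture("wrist");print(r.read_clock())
np.savez("w1.npz",T=T,**{k:np.array(p[k]) for k in("frame","K","dist_coeffs","hand_eye")})
for q,z in (("rotor_grip",.13),("rotor",.112),("post_end",.118)):
    for k in nets.cut_out(p,q)[:2]: print(q,k["confidence"],k["bbox"],at_z(p,k["bbox"][:2],z,T))
f=cv2.cvtColor(p["frame"],cv2.COLOR_RGB2BGR)
u=int(np.clip(256,75,437));
v=150
crop=f[max(0,v-75):v+75,u-100:u+100];cv2.imwrite("pics/w1.png",cv2.resize(crop,None,fx=4,fy=4,interpolation=cv2.INTER_CUBIC))
t=eyes.capture("top");print("lid top",at_z(t,(303,70),.265),"lid foot",at_z(t,(303,138),.101))
E
```

```text
3.5583
rotor_grip 0.83 [253.7, 160.4, 90.2, 95.5] [ 0.54842116 -0.07769154  0.13      ]
rotor 0.93 [254.2, 162.1, 96.6, 91.4] [ 0.54471447 -0.07990094  0.112     ]
post_end 0.5 [251.6, 163.4, 10.5, 8.4] [ 0.54314825 -0.07755481  0.118     ]
lid top [ 0.74098027 -0.05946647  0.265     ] lid foot [ 0.65621141 -0.07637067  0.101     ]
```

View pics/w1.png

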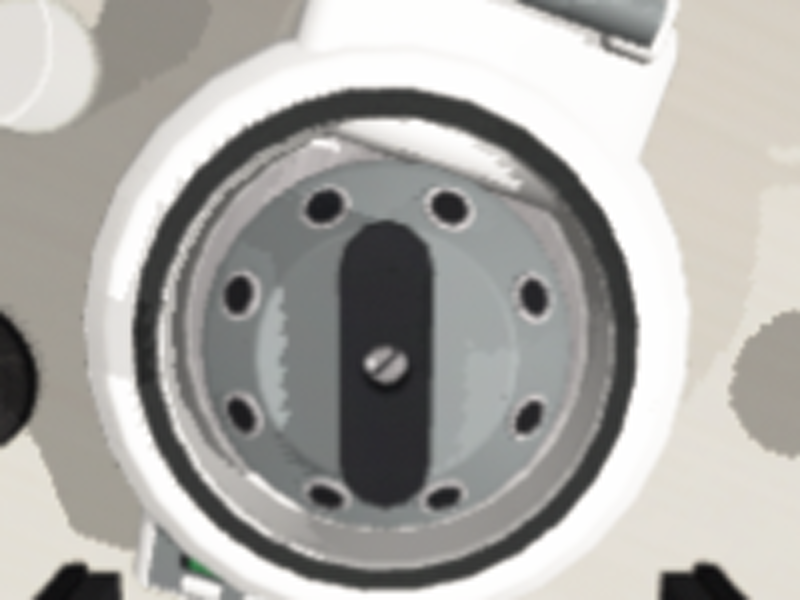

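The bar spans crop (386,221)–(385,506). The post is at (386,365), and its dark line runs from about (372,378) to (402,354). I'll convert these to world angles.

```bash
python3 - <<'E'
from h import *
d=np.load("w1.npz");p={k:d[k] for k in("K","dist_coeffs","hand_eye")};T=d["T"]
w=lambda c,z:at_z(p,(156+(c[0]+.5)/4-.5,75+(c[1]+.5)/4-.5),z,T)
a,b=w((386,221),.130),w((385,506),.130);print("bar",a,b,(a+b)/2,np.linalg.norm(a-b),np.degrees(np.arctan2(*(a-b)[1::-1])))
L,R=w((338,365),.130),w((433,365),.130);print("width",np.linalg.norm(L-R),(L+R)/2)
a,b=w((402,354),.118),w((372,378),.118);print("line",np.degrees(np.arctan2(*(a-b)[1::-1])), np.linalg.norm(a-b)); print("post",w((386,365),.118))
f=d["frame"];g=f[154:178,240:264];cv2.imwrite("pics/post.png",cv2.cvtColor(cv2.resize(g,None,fx=24,fy=24,interpolation=cv2.INTER_CUBIC),cv2.COLOR_RGB2BGR))
E
```

```text
bar [ 0.57551212 -0.06452643  0.13      ] [ 0.50831547 -0.09262138  0.13      ] [ 0.5419138  -0.07857391  0.13      ] 0.07283347712806537 22.68982542440224
width 0.02405409483674699 [ 0.54263093 -0.07827664  0.13      ]
line -28.178620361769436 0.010199870371901449
post [ 0.54093776 -0.07908994  0.118     ]
```

View pics/post.png

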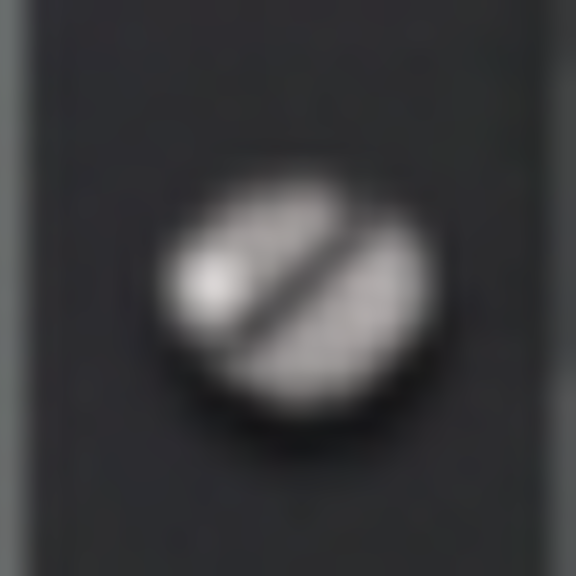

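The measured bar matches its given size (73 × 24 mm), with its yaw at 22.7°. The enlarged post shows the line going from (225,355) to (370,210), which is about 42° clockwise of the bar, so about −19° in the world. I'll grip the bar now and turn it clockwise.

```bash
python3 - <<'E'
from h import *
y=0.396; c=[0.5418,-0.0786]
r.command_gripper(0.55,20)
r.servo_line([*c,0.16],rot=[np.pi,0,y-0.1],feed=0.12)
t=r.read_clock();r.servo_line([*c,0.16],rot=[np.pi,0,y]);print("rot .1 took",r.read_clock()-t)
r.servo_line([*c,0.122],feed=0.1)
f0=r.read_wrist_force()
hit=r.servo_line([*c,0.106],feed=0.02,stop_force=4)
print(hit,r.read_tool_pos(),f0,r.read_wrist_force(),r.read_finger_gap())
P=r.read_tool_pos()
r.servo_line([*c,P[2]+0.0015],feed=0.05)
r.command_gripper(0.0,15)
print(r.read_clock(),r.read_tool_pos(),r.read_wrist_force(),r.read_torque(),r.read_finger_gap()*87,r.read_finger_force())
E
```

```text
rot .1 took 0.25
True [ 0.5420036  -0.07859714  0.11233981] [-0.25003879 -0.02986353  0.3849175 ] [-1.1390539   0.296956    6.59221583] 0.5483626577377486
7.625 [ 0.54174297 -0.078618    0.11378378] [-0.10728442 -0.36151608 -0.518087  ] [-0.02493955 -0.00678167 -0.0127245 ] 23.73779293846329 14.977501295506954
```

```bash
python3 - <<'E'
from h import *
c=[0.5418,-0.0786]; z=0.1125
r.servo_line([*c,z],feed=0.03)
for deg in (5,-8,-12,-16,-20,-24,-28,-32):
    r.servo_line([*c,z],rot=[np.pi,0,np.radians(deg)])
    m=r.read_torque()[2]; f=r.read_wrist_force()
    if deg>0: print(deg,m,f); continue
    hit=r.servo_line([*c,z-0.005],feed=0.02,stop_force=8)
    P=r.read_tool_pos();print(deg,hit,P,f,m,r.read_wrist_force(),r.read_clock())
    if P[2]<z-0.0035: break
    r.servo_line([*c,z],feed=0.05)
print(r.read_finger_gap()*87)
E
```

```text
5 0.02154667637510293 [ 0.49280342 -0.20907165  5.44995514]
-8 True [ 0.54296587 -0.07880213  0.11249365] [-0.91718644 -0.80282433  6.2647417 ] -0.05670696587800862 [-0.16874553  0.90575678  5.61034308] 8.9167
-12 True [ 0.54266433 -0.07891957  0.11154481] [ 1.43279516 -1.32472268  1.24326903] -0.04852733797051474 [ 0.93348507 -1.63260041  4.22951634] 9.625
-16 True [ 0.54241368 -0.07893684  0.11019295] [ 1.61163921 -0.34899223 -0.51736501] -0.03560773207101732 [ 3.32881233  0.74478521 -2.18214397] 10.35
-20 False [ 0.54204081 -0.07875222  0.10747798] [ 0.75700258  0.41048829 -1.8351117 ] -0.04019464893788812 [ 2.11743964 -1.43486938 -2.96289093] 11.25
23.873902126555606
```

Dropped at about −20°. Now I'll press it home.

```bash
python3 - <<'E'
from h import *
c=[0.5418,-0.0786]
for z in (0.105,0.1035,0.1005):
    hit=r.servo_line([*c,z],feed=0.02,stop_force=25)
    print(hit,r.read_tool_pos(),r.read_wrist_force(),r.read_torque(),r.read_finger_gap()*87)
r.sleep(0.2);print(r.read_tool_pos(),r.read_wrist_force(),r.read_clock())
E
```

```text
False [ 0.54194464 -0.07870425  0.10478363] [ 3.83369489 -2.36406429 -3.53279381] [-0.34670771 -0.88829839 -0.00777708] 23.514251746696697
False [ 0.54185015 -0.07868357  0.10317184] [ 4.3509328 -1.4317171 -6.336921 ] [-0.32191147 -1.19073978  0.00546608] 23.73955140338393
True [ 0.54223203 -0.07877396  0.10243347] [-1.09459241 -0.38537919  6.40275842] [0.02376363 0.31146386 0.01166562] 23.984018204107976
[ 0.54224727 -0.07877441  0.10245133] [-1.8086688   0.31472725  5.59413754] 12.1833
```

```bash
python3 - <<'E'
from h import *
c=[0.5420,-0.0787]
for i in range(2):
    hit=r.servo_line([*c,0.097],feed=0.01,stop_force=20)
    print(hit,r.read_tool_pos(),r.read_wrist_force(),r.read_torque())
r.sleep(0.2);print(r.read_tool_pos(),r.read_wrist_force())
r.servo_line([*c,0.1025],feed=0.03)
r.command_gripper(0.55); r.sleep(0.2)
P=r.read_tool_pos();print("free",P,r.read_wrist_force())
# touch the deck open-fingered to check the height
hit=r.servo_line([*c,0.097],feed=0.015,stop_force=15);print("touch",hit,r.read_tool_pos(),r.read_wrist_force())
r.servo_line([*c,0.16],feed=0.08)
y=-0.35;r.servo_line([c[0]-.025*np.cos(y),c[1]-.025*np.sin(y),0.235],feed=0.15)
T=pose();p=eyes.capture("wrist");print(r.read_clock(),r.read_wrist_force())
f=cv2.cvtColor(p["frame"],cv2.COLOR_RGB2BGR)
cv2.imwrite("pics/w2.png",cv2.resize(f[75:225,156:356],None,fx=4,fy=4,interpolation=cv2.INTER_CUBIC))
save(eyes.capture("side"),"side2")
E
```

```text
True [ 0.54226212 -0.07876916  0.10244076] [-1.16252301 -0.65916101  5.50228572] [ 0.08326153  0.36091195 -0.02594781]
True [ 0.54230085 -0.07878164  0.10247065] [-0.97211873 -1.02203167  5.6461881 ] [ 0.17042198  0.34822844 -0.00055848]
[ 0.54227543 -0.07875836  0.10246339] [-1.30488766  0.7932386   4.92155703]
free [ 0.54197802 -0.07871411  0.10251481] [-0.53161879 -0.48610924  1.57182282]
touch True [ 0.54200559 -0.07869498  0.10247521] [-2.48437224 -0.1937959   6.4028919 ]
15.95 [-1.53482388 -0.1933064  -0.09011989]
```

View pics/w2.png

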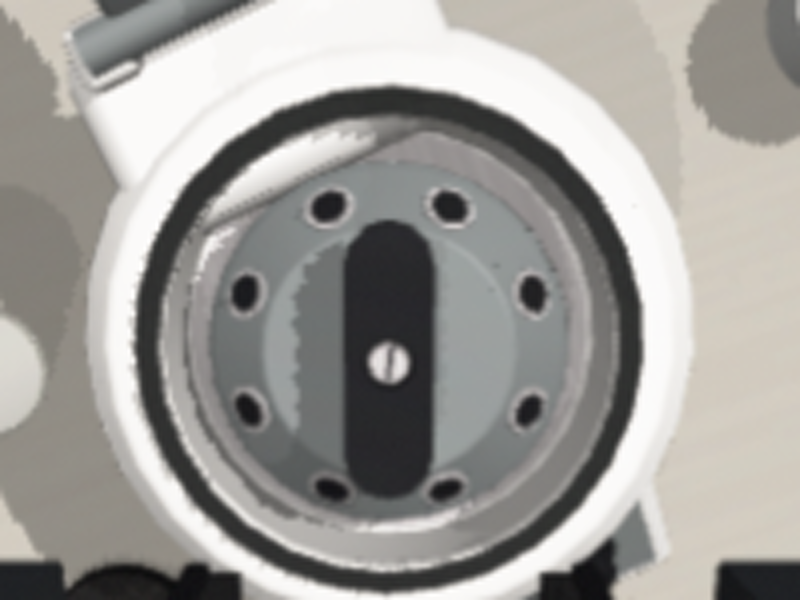

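The picture shows the bar at crop x≈388 and the post line within about 7° of the bar. The deck height after letting go is 102.5 mm, against 112.3 mm when riding. That is a 9.9 mm drop, so the rotor is fully home. The fingers are clear, so I'll hand it in.

```bash
python3 - <<'E'
from h import *
print(workorder.sign_off(),r.read_clock())
E
```

```text
the job is handed in; nothing more can be done
the job is handed in; nothing more can be done
```

The rotor was turned about 43° clockwise and pressed fully home (its deck dropped 9.9 mm, of about 10 mm expected), then let go. The job was handed in at about 16 s of the 48 s allowed, and the arm was not sent near the beaker, tin or tin lid.

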